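Hold a spring clamp gaping over a board's edge

ROBOT

A 7-joint arm with a two-finger parallel gripper is mounted at the origin on the work surface; the furniture and walls round the work are solid. World frame = base frame: x ahead of the robot, y to its left, z up, the work surface at z = 0. Lengths are in mm, angles in rad, forces in N, time in s.
With the tool pointing down it reaches from about 400 to 925 mm from the base axis. Payload 4.1 kg.
Tool frame: the origin (TCP) lies midway between the tips of the shut fingers; the grasp point (between the pads) lies manip.tcp_to_grasp behind it (manip.tcp_to_grasp is the distance from the TCP to the grasp point, in mm); x points along the fingers, z is the direction in which the jaws open and shut, and the axes are right-handed (so a half turn about x gives the same grasp; the last joint's range is limited). The gripper opens to 85 mm and grips with 20 to 120 N. Pads are 22 mm wide; open, the fingers measure 114 mm over their backs; the gripper's body (76 mm by 85 mm) begins 54 mm behind the grasp point. The pads swing forward as they close: fully open they stand 13 mm farther back than shut.
Start: joints at [-1.396, 0.398, 0.045, 1.537, -0.019, 1.207, -0.051], TCP at [175.732, 625.829, 231.347] pointing down, gripper open.
Joint ranges: [-2.82, 2.82], [-0.49, 2.23], [-1.37, 1.46], [0, 2.46], [-1.36, 4.5], [0.23, 2], [-2.94, 2.94]. Speed limits (rad/s): [2.57, 2.57, 3.14, 3.14, 3.14, 3.14, 3.14].

INTERFACE

Orientations are given as [roll, pitch, yaw] about the fixed x, y, z axes, in that order (R = Rz(yaw) Ry(pitch) Rx(roll)).
In Python, from bench import manip gives the robot as it stands.
- The arm moves only by the tool servo_tool, never from a script. Its argument "motion" is one flat list of numbers, 5 for each row, row after row: the opening, from -1 (shut) to 1 (fully open), then the shift along the tool's x, y, z in m, then the turn about the tool's x in degrees. In form: [gripper, x, y, z, twist, gripper, x, y, z, twist, ...]. A call has 1 to 20 rows; each row shifts and turns the commanded pose from where the row before left it, along the tool's axes as they then stand; what a row does not reach is not made up. A row lasts 1/10 s, in which the tool goes at most 50 mm and 8.59 degrees, less where a joint would pass 70% of its speed; a pose out of reach is approached as far as the arm can. A call with a gripper value outside its range is refused whole. The fingers move at their own pace and stop on an object; "force" is the grip in N (left out, the last holds). Time passes only in rows, so rows that do not move let the fingers close. It gives the time, the measured TCP pose, the force and the opening at its end, in the units of the state.
- manip.observe(): the state, without advancing time (a new reading comes with each control period).
- manip.grab_frame(name): name is "scene" or "top"; returns the picture (384x512x3 uint8, red, green, blue); there is no depth.
- manip.camera_params(name): a dict with "vfov" (degrees; the focal length in pixels is half the picture's height over the tangent of half this angle, whatever the lens; pixels are square), "cx", "cy" (the principal point, pixels), "T" (4x4, takes a point from camera to world coordinates). Camera axes: x right, y down, z forward; pixel columns grow to the right and rows downward; lengths in mm; the calibration is good to about 2 mm. A picture is of the moment at which its call begins. camera_params takes no time and is no camera call.
- manip.sign_off(): hands the job in, once; it reports no verdict.
Trained networks look in the newest picture that a camera, given by its name, has taken for a name from the list of things; names that differ only in an ending like _2 or _b are one class to them, and where a whole thing is asked for, a point or a joint stands for the part that bears it (a point fixed in the world has none). Each returns a list of dicts, best first, with "conf" (0 to 1); they miss things now and then, are a little off and sometimes report something else, mostly with a low value. They report only what shows in the picture. A call takes as long as a camera call. They do not tell look-alikes from the thing itself.
- manip.trace(camera, target): "pixels" (384x512 bool, what is visible of it) and "uv" ([column, row] in pixels, amid what is visible of it).
The state is a dict: "t": time; "qpos": joint angles; "dq": joint speeds; "effort": joint torques, N m; "eef_pos": TCP position; "ee_rot": TCP orientation; "force": force on the tool from outside, world axes, zero at the start; "wrist_torque": the same for the moment, N m; "finger_gap": finger opening in mm.
Only numpy, scipy, OpenCV 4.12 (cv2) and the standard library are available. Lean on these libraries where they do the work, as an engineer would, in place of code of your own. Each camera call takes 0.05 s, during which the arm holds its last target.

TASK

Squeeze the handles of the green-handled spring clamp to open it, lift it off its storage rack, and bring it down over the top edge of the dark board in the glue-up stand, at the white line, until you feel its throat rest on the edge. Finish while still holding it there: pressing down only lightly, handles squeezed right together so that both jaws gape clear of the board's faces, so that I can slip a packing strip in beside the board. Leave the pencil tin, the tape roll and the offcut where they are.

Things in the scene. Friction and masses are not known exactly. Their poses are not given: they have to be found in the camera images.
- clamp_pivot (a point): Middle of the spring clamp's pivot barrel (radius 9 mm; its underside is the throat). Stored upright, handles up, jaws clipped over the rack strip, barrel resting on its edge. Axes of the near half: y along pivot and strip, z up, x from near to far half. Squeezed fully, this half has leaned 0.2 rad about y.
- clamp_jaw (a joint): Angle between the clamp's halves: 0 as stored (pads 9 mm apart), 0.40 rad at its stop (handles parallel, 32 mm over their outsides, pads 28 mm apart). A spring closes it: 7 N on each handle, 52 mm above the pivot, starts opening it, 10 N holds it fully open; a 25 to 40 N grip holds it firmly at its stop.
- near_pad (a point): Middle of the gripping face of the jaw pad on the clamp's near half, 49 mm below the pivot. Pads are 14 mm high, 22 mm wide.
- far_pad (a point): The same on the clamp's far (hinged) half.
- clamp: The whole clamp, 85 g, steel with green sleeves, 23 mm wide; origin and axes as clamp_pivot. Handles reach 63 mm above the pivot and as stored flare to 56 mm over their outsides; squeeze them 45 to 58 mm above the pivot, from straight above, along x. Jaws reach 56 mm below the pivot, 15 mm to either side as stored.
- rack_top (a point): Middle of the top edge of the storage rack's upright plywood strip (fixed; 9 mm thick along x, 120 mm long along y, top edge 80 mm above the bench, on a base 70 x 130 x 18 mm). The clamp sits up to 30 mm to either side of the middle.
- board_top (a point): Middle of the top edge of the dark board held upright in the glue-up stand (fixed; board 9 mm thick along x, 140 mm long along y, z up), marked by a white line down its face and over the edge. The edge is 120 to 145 mm above the bench; the stand is 90 x 160 mm, its cheeks 50 mm high, 74 mm over their screws.
- board: The dark board; origin at the middle of its lower edge, 110 mm below board_top, same axes.
- pencil_tin: White tin of coloured pencils, 68 mm across, 182 mm high with the pencils, standing; origin at its foot. Leave alone.
- tape_roll: Roll of masking tape lying flat, 96 mm across, 25 mm high; origin at its underside. Leave alone.
- offcut: Sawn offcut of reddish wood, 45 x 90 x 30 mm; origin at its underside. Leave alone.
Not all that is in view belongs to the job. Of the things that look like the clamp, the larger one is meant.

How it is judged:
By the outcome, as a careful person would: the job done as asked, in the order asked, and still so for the second after the job is handed in, while the arm keeps its last pose, push and grip.
It also fails if it takes over 38 s, if anything falls off the work surface, if the arm or the gripper's body presses on something with over 40 N, if the wrist force passes 120 N, or if a joint passes its speed limit or range.

## Working session

There is one attempt and no reset: what is moved stays moved. The work goes in short steps, Python scripts to look and compute and a tool call to move; the robot and the scene stay as the last step left them, time stands still between calls to the robot, and variables do not carry over. Pictures are saved under pics/ and viewed, and the job is handed in when it is done.

Besides the shell and the picture viewer there is one more tool, called after "Call:" by a JSON object that holds its "api" and its "payload". servo_tool: Moves the arm, as the interface text tells. Its arguments: {"type":"object","properties":{"motion":{"type":"array"},"force":{"type":"number"}},"required":["motion"]}

```bash
ls; mkdir -p pics; python3 - <<'E'
from bench import manip
import cv2
print(manip.observe()); print(manip.tcp_to_grasp)
for n in("scene","top"):
    im=manip.grab_frame(n); cv2.imwrite(f"pics/{n}0.png",cv2.resize(im[:,:,::-1],(800,600),interpolation=cv2.INTER_CUBIC)); cv2.imwrite(f"pics/{n}0raw.png",im[:,:,::-1])
    print(n,manip.camera_params(n))
E
```

```text
pics
{'t': 0.0, 'qpos': array([-1.39599721,  0.39923035,  0.04503435,  1.53790964, -0.01870308,
        1.20687156, -0.05069136]), 'dq': array([ 0.00021313, -0.00171463,  0.00021192,  0.00027485, -0.00040244,
        0.00129884,  0.00120709]), 'effort': array([ 4.38572511e-05, -4.75117564e+01,  1.36452489e+00, -2.54226387e+01,
        1.14376404e-02,  9.25458153e-03,  8.52497806e-07]), 'eef_pos': array([175.56001125, 625.17598627, 230.22549619]), 'ee_rot': array([-3.07310017,  1.56879897, -1.77598431]), 'force': array([-0.50374371,  0.54996165, -0.62907252]), 'wrist_torque': array([ 0.02483032, -0.02852384,  0.00525644]), 'finger_gap': 85.12981020397385}
18.700000000000003
scene {'vfov': 55.05621623728783, 'cx': 254.25481497827585, 'cy': 194.82641358758175, 'T': array([[ 5.31063595e-01, -5.09297222e-01,  6.77191109e-01,
        -1.23486229e+02],
       [-8.47283220e-01, -3.10610193e-01,  4.30850849e-01,
        -5.36574581e+02],
       [-9.08867942e-03, -8.02581864e-01, -5.96472755e-01,
         6.77046768e+02],
       [ 0.00000000e+00,  0.00000000e+00,  0.00000000e+00,
         1.00000000e+00]])}
top {'vfov': 46.812667936024006, 'cx': 253.97184375763285, 'cy': 191.18104074558707, 'T': array([[-1.40871623e-02, -9.93307352e-01,  1.14638810e-01,
         4.23348680e+02],
       [-9.99883175e-01,  1.46741913e-02,  4.27835501e-03,
        -1.30293562e+02],
       [-5.93195331e-03, -1.14565147e-01, -9.93398026e-01,
         1.08182603e+03],
       [ 0.00000000e+00,  0.00000000e+00,  0.00000000e+00,
         1.00000000e+00]])}
```

View pics/scene0.png

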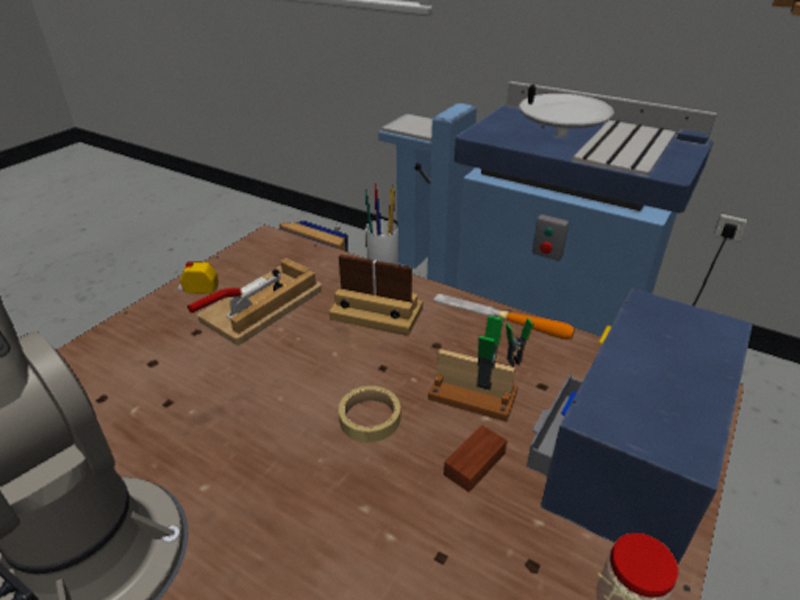

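View pics/top0.png

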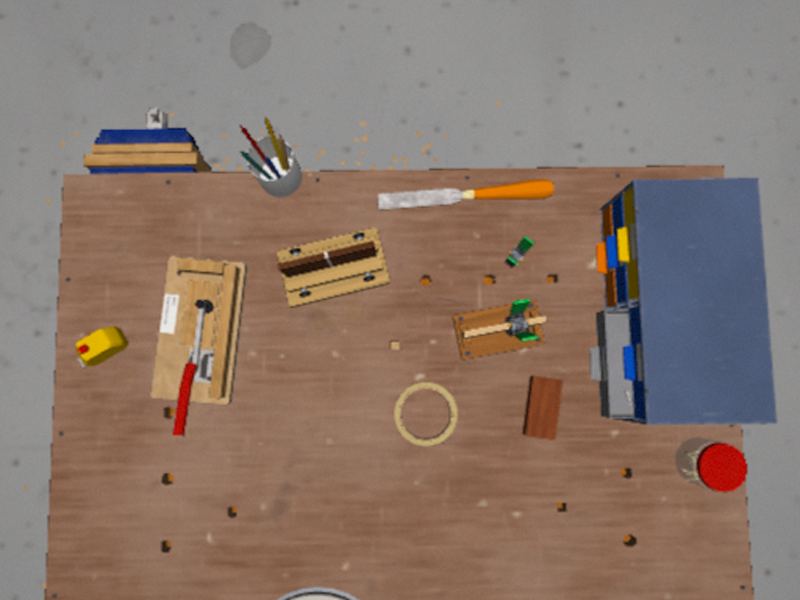

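```bash
cat > h.py <<'E'
import numpy as np,cv2
from bench import manip
P={n:manip.camera_params(n) for n in("scene","top")}
def K(n):
    p=P[n]; f=192/np.tan(np.radians(p["vfov"])/2); return f,p["cx"],p["cy"]
def ray(n,uv):
    f,cx,cy=K(n);T=P[n]["T"]; d=T[:3,:3]@np.array([(uv[0]-cx)/f,(uv[1]-cy)/f,1]); return T[:3,3],d
def onz(n,uv,z):
    o,d=ray(n,uv); return o+d*(z-o[2])/d[2]
def proj(n,X):
    f,cx,cy=K(n);T=P[n]["T"]; c=T[:3,:3].T@(np.asarray(X,float)-T[:3,3]); return np.array([cx+f*c[0]/c[2],cy+f*c[1]/c[2]])
def tri(a,b):
    A=[];B=[]
    for n,uv in(("scene",a),("top",b)):
        o,d=ray(n,uv);d=d/np.linalg.norm(d);M=np.eye(3)-np.outer(d,d);A.append(M);B.append(M@o)
    return np.linalg.lstsq(np.vstack(A),np.hstack(B),rcond=None)[0]
E
python3 - <<'E'
from h import *
import cv2
for t in("clamp","clamp_pivot","near_pad","board","pencil_tin"):
  for n in("scene","top"):
    for r in manip.trace(n,t)[:3]:
        px=r["pixels"];ys,xs=np.nonzero(px)
        print(t,n,round(r["conf"],2),np.round(r["uv"],1),xs.min(),xs.max(),ys.min(),ys.max(),len(xs))
s=cv2.imread("pics/scene0raw.png");t=cv2.imread("pics/top0raw.png")
def crop(im,x0,y0,x1,y1,k,f): cv2.imwrite(f,cv2.resize(im[y0:y1,x0:x1],None,fx=k,fy=k,interpolation=cv2.INTER_CUBIC))
crop(t,280,140,360,240,6,"pics/c_t_clamp.png")
crop(s,265,190,345,270,7,"pics/c_s_clamp.png")
crop(t,170,140,255,200,8,"pics/c_t_board.png")
crop(s,205,155,280,215,8,"pics/c_s_board.png")
E
```

```text
clamp scene 0.71 [330.5 221.3] 325 340 205 231 222
clamp scene 0.16 [316.8 210.4] 310 321 202 219 151
clamp top 0.63 [332.7 208. ] 323 342 192 218 327
clamp top 0.42 [332.3 163.2] 324 339 153 170 133
clamp_pivot scene 0.69 [314.7 224.6] 306 321 203 247 453
clamp_pivot scene 0.53 [332.6 215.8] 324 340 204 232 268
clamp_pivot top 0.89 [330.5 206.4] 323 341 192 218 304
clamp_pivot top 0.56 [332.8 158.6] 324 339 152 170 152
near_pad scene 0.92 [313.8 223. ] 305 321 202 248 506
near_pad scene 0.61 [329.4 217.6] 324 340 205 231 266
near_pad top 0.68 [332.7 209.5] 323 342 191 218 341
board scene 0.85 [238.8 176. ] 217 263 163 192 1032
board top 0.82 [208.6 168.8] 178 239 155 177 600
board top 0.31 [331.7 210.7] 323 341 192 217 289
pencil_tin scene 0.8 [246.6 151.5] 234 254 122 167 625
pencil_tin top 0.73 [172.1 104.7] 155 192 78 126 1125
pencil_tin top 0.57 [330.  197.6] 323 338 191 205 135
```

View pics/c_t_clamp.png

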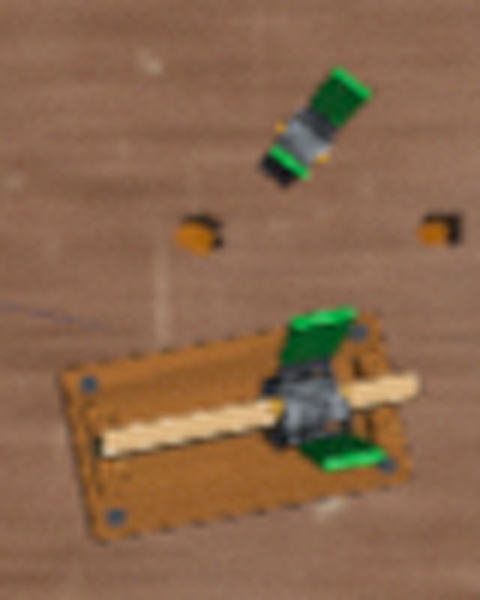

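View pics/c_s_clamp.png

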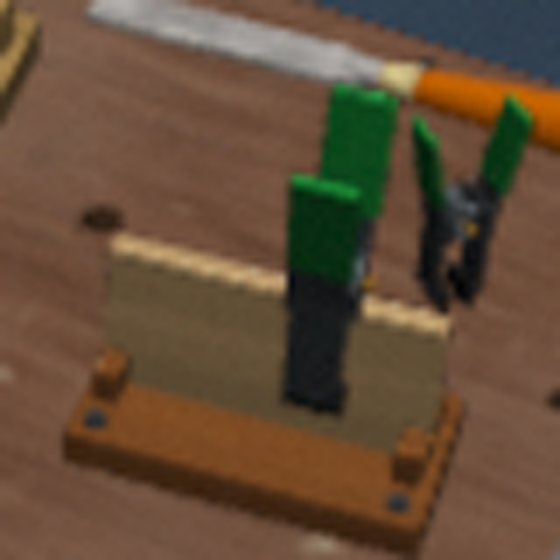

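View pics/c_t_board.png

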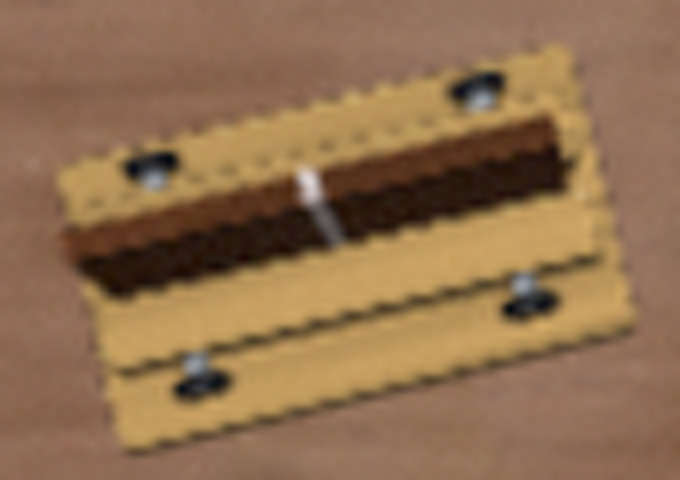

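View pics/c_s_board.png

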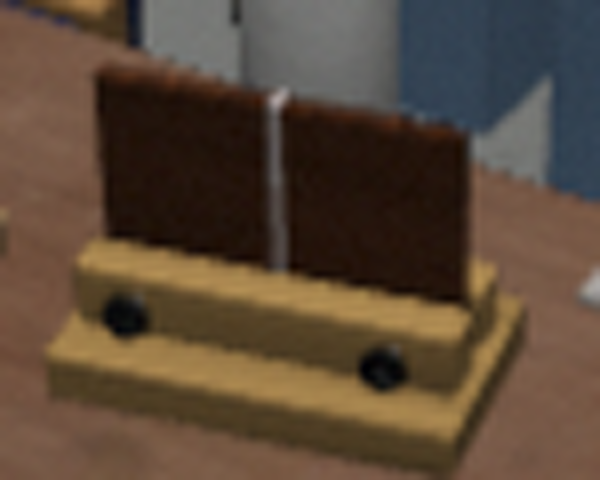

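```bash
cat > m.py <<'E'
from h import *
def c(p,x0,y0,k): return ((p[0]+.5)/k-.5+x0,(p[1]+.5)/k-.5+y0)
T=lambda p:c(p,280,140,6); S=lambda p:c(p,265,190,7); TB=lambda p:c(p,170,140,8); SB=lambda p:c(p,205,155,8)
r=np.round
L=onz("top",T((103,445)),80);R=onz("top",T((418,385)),80)
print("rack",r(L),r(R),np.linalg.norm(R-L),"mid",r((L+R)/2,1),"ang",np.arctan2(*(L-R)[1::-1]))
Ls=onz("scene",S((115,240)),80);Rs=onz("scene",S((449,322)),80)
print("rack scene",r(Ls),r(Rs),np.linalg.norm(Rs-Ls),r((Ls+Rs)/2,1),np.arctan2(*(Ls-Rs)[1::-1]))
f=onz("top",T((323,315)),152);n=onz("top",T((353,456)),152)
print("handles",r(f),r(n),np.linalg.norm(f-n),r((f+n)/2,1),np.arctan2(*(f-n)[1::-1]))
fs=onz("scene",S((365,92)),152);ns=onz("scene",S((325,184)),152)
print("handles scene",r(fs),r(ns),np.linalg.norm(fs-ns),r((fs+ns)/2,1))
print("line",tri(SB((282,95)),TB((309,186))))
for z in (120,125,130,135,140,145):
    l=onz("top",TB((73,245)),z);q=onz("top",TB((556,133)),z)
    a=onz("scene",SB((104,69)),z);b=onz("scene",SB((463,130)),z)
    print(z,r(l),r(q),r(np.linalg.norm(l-q),1),"ang",r(np.arctan2(*(l-q)[1::-1]),3),"mid",r((l+q)/2,1),"scene",r(a),r(b),r(np.linalg.norm(a-b),1),r((a+b)/2,1),r(np.arctan2(*(a-b)[1::-1]),3))
E
python3 m.py
```

```text
rack [ 486. -222.   80.] [ 507. -341.   80.] 121.13841639202164 mid [ 496.7 -281.5   80. ] ang 1.7444172947692174
rack scene [ 487. -225.   80.] [ 509. -341.   80.] 118.11985964905038 [ 498.3 -282.8   80. ] 1.7578256528276648
handles [ 526. -294.  152.] [ 477. -302.  152.] 50.43620047645792 [ 501.4 -298.1  152. ] 0.17432006287247295
handles scene [ 522. -297.  152.] [ 472. -306.  152.] 50.89980858790778 [ 497.  -301.6  152. ]
line [599.33292331 -27.64737216 121.18455633]
120 [583.  39. 120.] [612. -94. 120.] 136.2 ang 1.787 mid [597.8 -27.9 120. ] scene [583.  37. 120.] [616. -94. 120.] 134.8 [599.3 -28.8 120. ] 1.814
125 [582.  38. 125.] [611. -95. 125.] 135.4 ang 1.787 mid [596.9 -28.4 125. ] scene [577.  31. 125.] [609. -98. 125.] 133.6 [592.8 -33.3 125. ] 1.814
130 [582.  37. 130.] [610. -95. 130.] 134.7 ang 1.787 mid [596. -29. 130.] scene [570.  26. 130.] [ 602. -102.  130.] 132.4 [586.4 -37.9 130. ] 1.814
135 [581.  36. 135.] [609. -95. 135.] 134.0 ang 1.787 mid [595.1 -29.5 135. ] scene [564.  21. 135.] [ 596. -106.  135.] 131.2 [579.9 -42.5 135. ] 1.814
140 [580.  35. 140.] [609. -95. 140.] 133.3 ang 1.787 mid [594.2 -30.  140. ] scene [558.  16. 140.] [ 589. -110.  140.] 130.0 [573.4 -47.  140. ] 1.814
145 [579.  34. 145.] [608. -95. 145.] 132.6 ang 1.787 mid [593.3 -30.6 145. ] scene [551.  11. 145.] [ 582. -114.  145.] 128.8 [566.9 -51.6 145. ] 1.814
```

```bash
cat >> h.py <<'E'
from scipy.spatial.transform import Rotation as Ro
def tool():
    s=manip.observe();R=Ro.from_euler("xyz",s["ee_rot"]).as_matrix();return s,R
def plan(target,yawz):
    s,R=tool(); d=R.T@(np.array(target)-s["eef_pos"])/1000
    a=np.arctan2(R[1,2],R[0,2]); 
    # tool x down: +twist about x (down) decreases yaw
    tw=np.degrees((a-yawz+np.pi)%(2*np.pi)-np.pi)
    print("t",round(s["t"],2),"tcp",np.round(s["eef_pos"],1),"F",np.round(s["force"],1),"gap",round(s["finger_gap"],1))
    print("zyaw",round(a,4),"twist",round(tw,2),"shift(tool m)",np.round(d,4)); print("q",np.round(s["qpos"],2)); return R
E
python3 - <<'E'
from h import *
print(np.round(tool()[1],4)); plan([500.5,-299.5,230],0.18); plan([500.5,-299.5,230],0.18-np.pi)
for uv in((172,112),(178,118)): print(onz("top",uv,100))
print(onz("scene",(244,165),10))
for X in([599,-28,121],[500.5,-299.5,152],[500.5,-299.5,89]): print(proj("top",X),proj("scene",X))
E
```

```text
[[ 0.000e+00 -9.628e-01  2.703e-01]
 [ 1.000e-04  2.703e-01  9.628e-01]
 [-1.000e+00 -0.000e+00  1.000e-04]]
t 0.6 tcp [175.7 625.8 231.3] F [-0.3 -0.6 -0.5] gap 85.3
zyaw 1.2971 twist 64.01 shift(tool m) [ 0.0013 -0.5628 -0.8031]
q [-1.4   0.4   0.05  1.54 -0.02  1.21 -0.05]
t 0.6 tcp [175.7 625.8 231.3] F [-0.3 -0.6 -0.5] gap 85.3
zyaw 1.2971 twist -115.99 shift(tool m) [ 0.0013 -0.5628 -0.8031]
q [-1.4   0.4   0.05  1.54 -0.02  1.21 -0.05]
[720.9359376   58.06551649 100.        ]
[706.69361753  44.30876783 100.        ]
[760.03880544  65.61364729  10.        ]
[208.91126601 162.56910195] [239.31922623 166.61221581]
[336.6148208  204.22742804] [313.73254195 207.9991794 ]
[331.58021346 206.62575937] [311.42048006 228.71026206]
```

```bash
cat >> h.py <<'E'
def sim(rows,p=None,R=None):
    s,R0=tool(); R=R0.copy() if R is None else R; p=s["eef_pos"].copy() if p is None else p
    for g,x,y,z,t in rows:
        p=p+1000*R@np.array([x,y,z]); R=R@Ro.from_euler("x",t,degrees=True).as_matrix()
    return p,R
E
python3 - <<'E'
from h import *
for n in (8,12,16): print(sim([[1,0,-.049,-.007,4]]*n)[0])
p,R=sim([[1,0,-.049,-.007,4]]*16); print(R.T@(np.array([500.5,-299.5,231])-p))
p,R=sim([[1,0,-.048,-.012,4]]*16); print(p,R.T@(np.array([500.5,-299.5,231])-p))
E
```

```text
[484.54980754 386.14404462 231.34010887]
[577.79233692 212.16826326 231.33173351]
[619.46858445  19.23088446 231.32116157]
[   0.29979085 -292.26426291 -174.13935424]
[554.54196331 -22.94795098 231.31731066] [   0.29979085 -262.39814511 -102.7073214 ]
```

Call:
{"api": "servo_tool", "payload": {"motion": [1,0,-0.048,-0.012,4,1,0,-0.048,-0.012,4,1,0,-0.048,-0.012,4,1,0,-0.048,-0.012,4,1,0,-0.048,-0.012,4,1,0,-0.048,-0.012,4,1,0,-0.048,-0.012,4,1,0,-0.048,-0.012,4,1,0,-0.048,-0.012,4,1,0,-0.048,-0.012,4,1,0,-0.048,-0.012,4,1,0,-0.048,-0.012,4,1,0,-0.048,-0.012,4,1,0,-0.048,-0.012,4,1,0,-0.048,-0.012,4,1,0,-0.048,-0.012,4,1,0,-0.045,-0.018,0,1,0,-0.045,-0.018,0,1,0,-0.045,-0.018,0,1,0,-0.045,-0.018,0], "force": 30}}

```text
t: 2.6
eef_pos: [515.5, -214.6, 231.6]
ee_rot: [0.106, 1.57, 0.287]
force: [0.2, -0.4, 0.1]
finger_gap: 85.2
```

```bash
python3 - <<'E'
from h import *
plan([500.5,-299.5,180],0.18)
E
```

```text
t 2.6 tcp [ 515.5 -214.6  231.6] F [ 0.2 -0.4  0.1] gap 85.2
zyaw 0.1805 twist 0.03 shift(tool m) [ 0.0516 -0.0808 -0.03  ]
q [-0.23  0.28  0.67  1.77 -0.19  1.15  0.68]
```

Call:
{"api": "servo_tool", "payload": {"motion": [1,0,-0.04,-0.015,0,1,0,-0.041,-0.015,0,1,0.02,0,0,0,1,0,0,0,0,1,0,0,0,0]}}

```text
t: 3.1
eef_pos: [501.3, -296.8, 211.1]
ee_rot: [1.832, 1.569, 2.014]
force: [0.8, 0.1, -0.1]
finger_gap: 85.3
```

```bash
python3 - <<'E'
from h import *
plan([500.5,-299.5,122.3],0.18)
for n,(x0,y0,x1,y1) in (("scene",(255,130,375,270)),("top",(270,130,390,250))):
    im=manip.grab_frame(n)[:,:,::-1]; cv2.imwrite(f"pics/{n}1.png",cv2.resize(im[y0:y1,x0:x1],None,fx=4.2,fy=4.2,interpolation=cv2.INTER_CUBIC))
E
```

```text
t 3.1 tcp [ 501.3 -296.8  211.1] F [ 0.8  0.1 -0.1] gap 85.3
zyaw 0.1815 twist 0.09 shift(tool m) [ 0.0888 -0.0026 -0.0012]
q [-0.07  0.36  0.69  1.74 -0.25  1.13  0.87]
```

View pics/scene1.png

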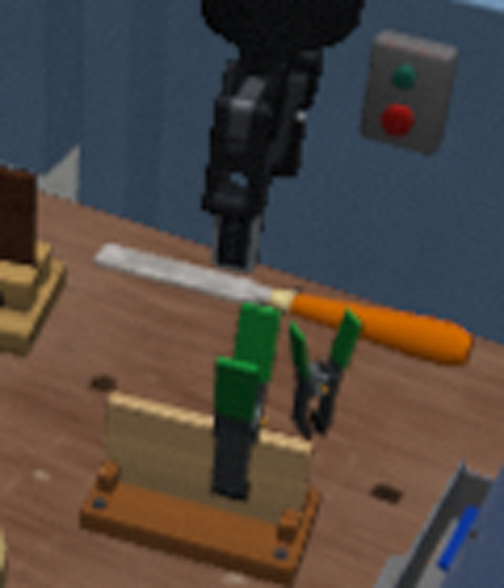

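View pics/top1.png

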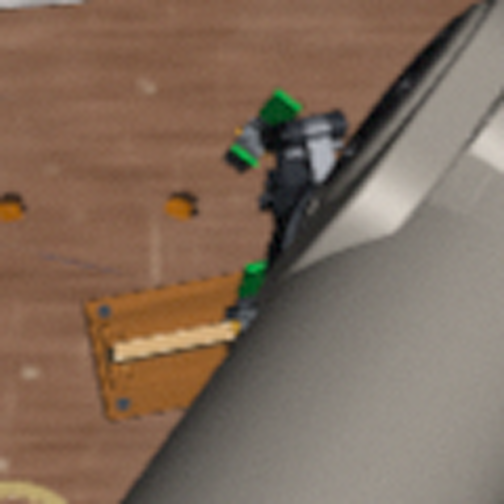

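```bash
python3 - <<'E'
from h import *
from m import T,S
for p in((285,165),(270,180),(340,90),(300,140)): print(onz("top",T(p),100),onz("top",T(p),50))
print(tri(S((423,125)),T((290,162))))
# finger tip: near pad tip front corners expected vs scene crop (232,268)/4.2+(255,130)
print(((232)/4.2+255,(268)/4.2+130))
R=tool()[1];p=tool()[0]["eef_pos"]
for g in (42.5,57): print(proj("scene",p+np.array([0,0,13])-g*R[:,2]))
E
```

```text
rack [ 486. -222.   80.] [ 507. -341.   80.] 121.13841639202164 mid [ 496.7 -281.5   80. ] ang 1.7444172947692174
rack scene [ 487. -225.   80.] [ 509. -341.   80.] 118.11985964905038 [ 498.3 -282.8   80. ] 1.7578256528276648
handles [ 526. -294.  152.] [ 477. -302.  152.] 50.43620047645792 [ 501.4 -298.1  152. ] 0.17432006287247295
handles scene [ 522. -297.  152.] [ 472. -306.  152.] 50.89980858790778 [ 497.  -301.6  152. ]
line [599.33292331 -27.64737216 121.18455633]
120 [583.  39. 120.] [612. -94. 120.] 136.2 ang 1.787 mid [597.8 -27.9 120. ] scene [583.  37. 120.] [616. -94. 120.] 134.8 [599.3 -28.8 120. ] 1.814
125 [582.  38. 125.] [611. -95. 125.] 135.4 ang 1.787 mid [596.9 -28.4 125. ] scene [577.  31. 125.] [609. -98. 125.] 133.6 [592.8 -33.3 125. ] 1.814
130 [582.  37. 130.] [610. -95. 130.] 134.7 ang 1.787 mid [596. -29. 130.] scene [570.  26. 130.] [ 602. -102.  130.] 132.4 [586.4 -37.9 130. ] 1.814
135 [581.  36. 135.] [609. -95. 135.] 134.0 ang 1.787 mid [595.1 -29.5 135. ] scene [564.  21. 135.] [ 596. -106.  135.] 131.2 [579.9 -42.5 135. ] 1.814
140 [580.  35. 140.] [609. -95. 140.] 133.3 ang 1.787 mid [594.2 -30.  140. ] scene [558.  16. 140.] [ 589. -110.  140.] 130.0 [573.4 -47.  140. ] 1.814
145 [579.  34. 145.] [608. -95. 145.] 132.6 ang 1.787 mid [593.3 -30.6 145. ] scene [551.  11. 145.] [ 582. -114.  145.] 128.8 [566.9 -51.6 145. ] 1.814
[ 588.56645056 -290.59253471  100.        ] [ 596.98025122 -298.75584305   50.        ]
[ 582.98366098 -284.81501675  100.        ] [ 591.11315518 -292.68410199   50.        ]
[ 616.69876509 -312.10675838  100.        ] [ 626.54521846 -321.36568972   50.        ]
[ 597.94308149 -296.50449108  100.        ] [ 606.83439194 -304.96886886   50.        ]
[ 591.61224255 -294.51217546   89.50142055]
(310.23809523809524, 193.8095238095238)
[310.7879626 191.732771 ]
[308.98814687 195.6410427 ]
```

Call:
{"api": "servo_tool", "payload": {"motion": [1,0.03,-0.002,-0.001,0,1,0.03,0,0,0,1,0.02,0,0,0,1,0.009,0,0,0,1,0,0,0,0,1,0,0,0,0]}}

```text
t: 3.8
eef_pos: [501.4, -300.3, 123.5]
ee_rot: [-0.546, 1.569, -0.365]
force: [-0.2, -0.3, -0.4]
finger_gap: 85.5
```

```bash
python3 - <<'E'
from h import *
plan([500.5,-299.5,122.3],0.18)
for n,(x0,y0,x1,y1) in (("scene",(255,130,375,270)),):
    im=manip.grab_frame(n)[:,:,::-1]; cv2.imwrite(f"pics/{n}2.png",cv2.resize(im[y0:y1,x0:x1],None,fx=4.2,fy=4.2,interpolation=cv2.INTER_CUBIC))
E
```

```text
t 3.8 tcp [ 501.4 -300.3  123.5] F [-0.2 -0.3 -0.4] gap 85.5
zyaw 0.1809 twist 0.05 shift(tool m) [ 0.0012  0.0009 -0.0007]
q [-0.03  0.46  0.64  1.83 -0.33  0.96  0.94]
```

View pics/scene2.png

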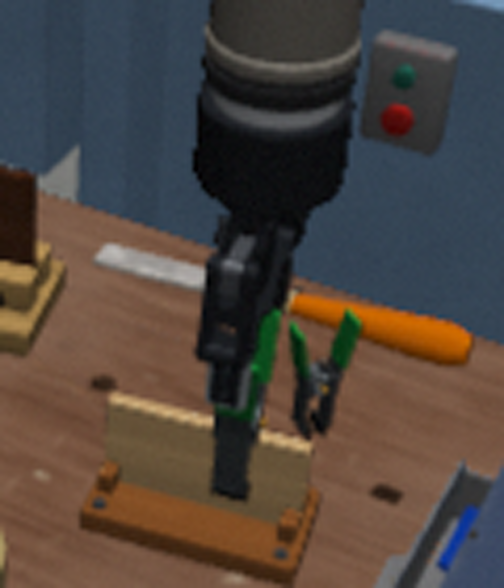

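Call:
{"api": "servo_tool", "payload": {"motion": [-1,0,0,0,0,-1,0,0,0,0,-1,0,0,0,0,-1,0,0,0,0,-1,0,0,0,0,-1,0,0,0,0,-1,0,0,0,0,-1,0,0,0,0], "force": 32}}

```text
t: 4.65
eef_pos: [503.1, -302.1, 126.1]
ee_rot: [-0.551, 1.563, -0.372]
force: [-1.0, 0.6, 13.4]
finger_gap: 31.5
```

```bash
python3 - <<'E'
from h import *
plan([500.5,-299.5,122.3],0.18)
for n,(x0,y0,x1,y1) in (("scene",(255,130,375,270)),):
    im=manip.grab_frame(n)[:,:,::-1]; cv2.imwrite(f"pics/{n}3.png",cv2.resize(im[y0:y1,x0:x1],None,fx=4.2,fy=4.2,interpolation=cv2.INTER_CUBIC))
E
```

```text
t 4.65 tcp [ 503.1 -302.1  126.1] F [-1.   0.6 13.4] gap 31.5
zyaw 0.1797 twist -0.02 shift(tool m) [ 0.0038  0.003  -0.0021]
q [-0.02  0.46  0.64  1.82 -0.33  0.96  0.94]
```

View pics/scene3.png

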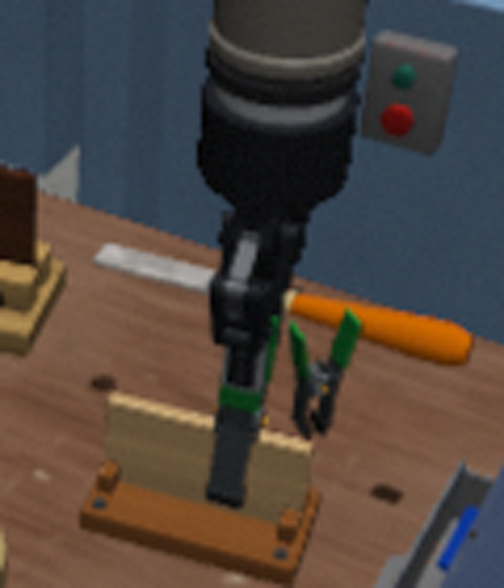

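Call:
{"api": "servo_tool", "payload": {"motion": [-1,-0.005,0,0,0,-1,-0.01,0,0,0,-1,-0.02,0,0,0,-1,-0.03,0,0,0,-1,-0.03,0,0,0,-1,-0.03,0,0,0,-1,0,0,0,0,-1,0,0,0,0]}}

```text
t: 5.5
eef_pos: [500.2, -300.0, 247.5]
ee_rot: [0.365, 1.57, 0.545]
force: [0.5, 0.1, -2.2]
finger_gap: 31.2
```

```bash
python3 - <<'E'
from h import *
plan([599,-28,250],0.225)
im=manip.grab_frame("scene")[:,:,::-1]; cv2.imwrite("pics/scene4.png",cv2.resize(im[90:290,235:375],None,fx=3,fy=3,interpolation=cv2.INTER_CUBIC))
E
```

```text
t 5.5 tcp [ 500.2 -300.   247.5] F [ 0.5  0.1 -2.2] gap 31.2
zyaw 0.1801 twist -2.58 shift(tool m) [-0.0023  0.2499  0.146 ]
q [-0.09  0.33  0.7   1.69 -0.23  1.2   0.85]
```

View pics/scene4.png

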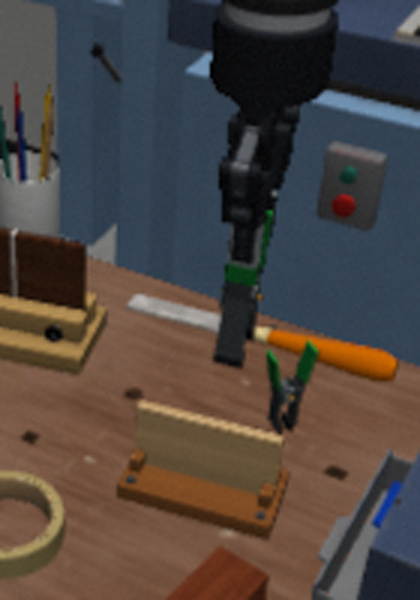

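```bash
python3 - <<'E'
from h import *
s,R=tool();p=s["eef_pos"];xa=R[:,2].copy();ya=-R[:,1].copy();print(np.round(xa,3),np.round(ya,3))
im=manip.grab_frame("scene")[:,:,::-1].copy()
big=cv2.resize(im[150:220,290:350],None,fx=8,fy=8,interpolation=cv2.INTER_CUBIC)
piv=p+np.array([0,0,-37.])
def d(X,c): 
    u=proj("scene",X);q=((u-[290,150]+.5)*8-.5).astype(int);cv2.circle(big,tuple(int(v) for v in q),3,c,-1)
for x,z,c in((-16,60,(0,0,255)),(-16,34,(0,255,255)),(-26,-54,(255,0,255)),(-9,0,(255,255,0))):
    for y in(-11.5,0,11.5): d(piv+x*xa+y*ya+np.array([0,0,z]),c)
cv2.imwrite("pics/zoom5.png",big)
E
```

```text
[ 0.984  0.179 -0.001] [ 0.179 -0.984 -0.001]
```

View pics/zoom5.png

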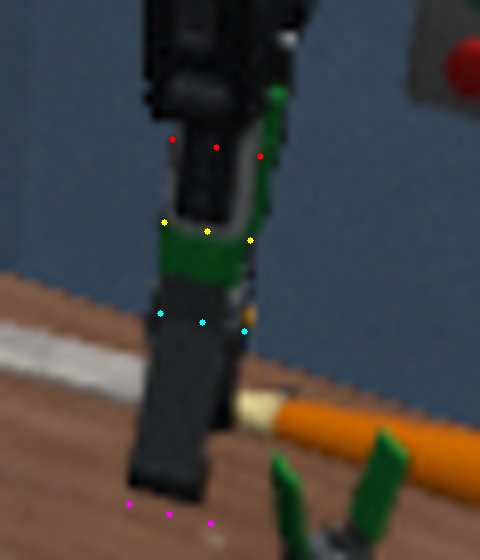

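```bash
python3 - <<'E'
from h import *
from scipy.optimize import least_squares
T=lambda p:((p[0]+.5)/8-.5+170,(p[1]+.5)/8-.5+140); S=lambda p:((p[0]+.5)/8-.5+205,(p[1]+.5)/8-.5+155)
# (cam, local x,y, dz, pix) ; near x=-4.5, left y=+70
obs=[("top",4.5,70,0,T((63,230))),("top",-4.5,70,0,T((80,263))),("top",4.5,-70,0,T((552,117))),("top",-4.5,-70,0,T((561,150))),("top",0,0,0,T((309,186))),
("scene",-4.5,70,0,S((98,76))),("scene",-4.5,-70,0,S((468,138))),("scene",-4.5,0,0,S((276,104))),("scene",4.5,0,0,S((287,88))),]
def X(v,x,y): c,s=np.cos(v[3]),np.sin(v[3]); return np.array([v[0]+c*x-s*y,v[1]+s*x+c*y,v[2]])
f=lambda v:np.hstack([proj(n,X(v,x,y))-np.array(u) for n,x,y,_,u in obs])
r=least_squares(f,[599,-28,122,.22],loss="soft_l1",x_scale=[1,1,1,.01]);v=r.x;print(v);print(np.round(f(v).reshape(-1,2),1))
for n,x0,y0,k in(("top",170,140,8),("scene",205,155,8)):
    im=cv2.imread(f"pics/{n}0raw.png")[y0:y0+65,x0:x0+80];b=cv2.resize(im,None,fx=k,fy=k,interpolation=cv2.INTER_CUBIC)
    P4=[((proj(n,X(v,x,y))-[x0,y0]+.5)*k-.5).astype(int) for x,y in((-4.5,-70),(-4.5,70),(4.5,70),(4.5,-70))]
    cv2.polylines(b,[np.array(P4)],True,(0,255,0),1)
    q=[((proj(n,X(v,x,0))-[x0,y0]+.5)*k-.5).astype(int) for x in(-4.5,4.5)];cv2.line(b,tuple(map(int,q[0])),tuple(map(int,q[1])),(0,0,255),1)
    cv2.imwrite(f"pics/fit_{n}.png",b)
E
```

```text
[ 5.98274930e+02 -2.82202117e+01  1.20483495e+02  2.20139564e-01]
[[ 0.1 -0. ]
 [-1.2 -0.2]
 [ 1.  -0.5]
 [ 0.8 -0.7]
 [ 0.8  0.1]
 [-0.9 -0.5]
 [-0.8  0.3]
 [-0.4  0.2]
 [-0.6  0.5]]
```

View pics/fit_top.png

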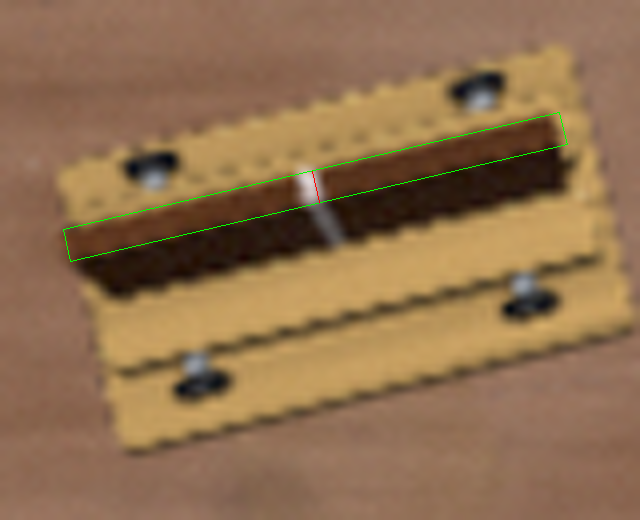

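View pics/fit_scene.png

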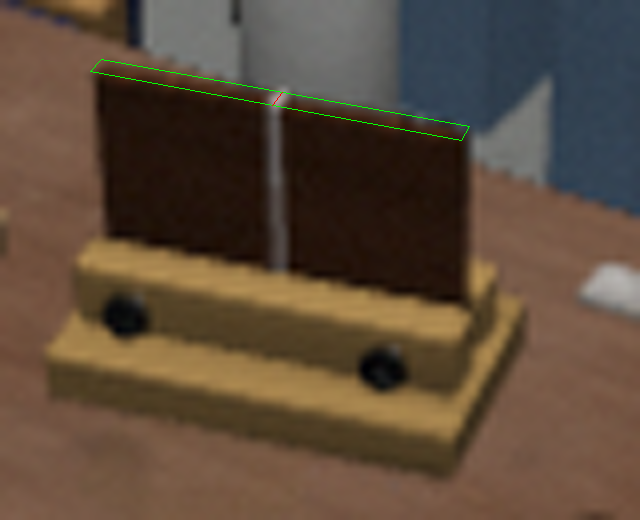

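Call:
{"api": "servo_tool", "payload": {"motion": [-1,0,0.025,0.015,0,-1,0,0.04,0.023,0,-1,0,0.04,0.023,0,-1,0,0.04,0.023,0,-1,0,0.04,0.023,0,-1,0,0.04,0.023,0,-1,0,0.025,0.016,-1.15,-1,0,0,0,-1.15,-1,0,0,0,0,-1,0,0,0,0,-1,0,0,0,0]}}

```text
t: 6.7
eef_pos: [598.6, -30.5, 247.3]
ee_rot: [-2.228, 1.57, -2.012]
force: [0.0, -0.1, -0.6]
finger_gap: 31.0
```

```bash
python3 - <<'E'
from h import *
plan([598.3,-28,220],0.22)
s,R=tool();p=s["eef_pos"];xa=R[:,2].copy();ya=-R[:,1].copy()
im=manip.grab_frame("scene")[:,:,::-1].copy()
x0,y0=205,100
big=cv2.resize(im[y0:y0+95,x0:x0+75],None,fx=6,fy=6,interpolation=cv2.INTER_CUBIC)
piv=p+np.array([0,0,-35.])
for x,z,c in((-16,32,(0,255,255)),(-26,-54,(255,0,255)),(-9,0,(255,255,0))):
    for y in(-11.5,11.5):
        u=proj("scene",piv+x*xa+y*ya+np.array([0,0,z]));q=((u-[x0,y0]+.5)*6-.5).astype(int);cv2.circle(big,tuple(int(v) for v in q),2,c,-1)
cv2.imwrite("pics/zoom6.png",big)
t=manip.grab_frame("top")[:,:,::-1];cv2.imwrite("pics/top6.png",cv2.resize(t[120:220,160:280],None,fx=5,fy=5,interpolation=cv2.INTER_CUBIC))
E
```

```text
t 6.7 tcp [598.6 -30.5 247.3] F [ 0.  -0.1 -0.6] gap 31.0
zyaw 0.2165 twist -0.2 shift(tool m) [0.0273 0.0026 0.0003]
q [-0.48  0.34  0.59  1.65 -0.2   1.21  0.38]
```

View pics/zoom6.png

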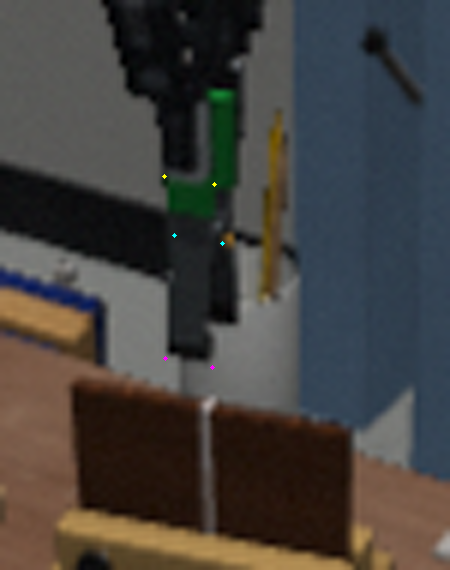

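View pics/top6.png

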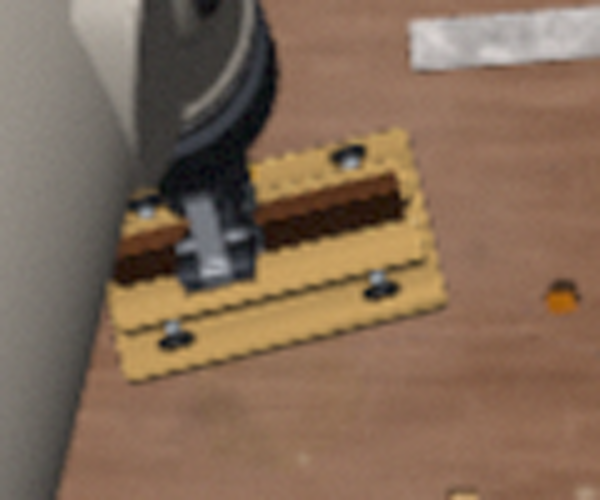

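Call:
{"api": "servo_tool", "payload": {"motion": [-1,0.01,0.002,0,0,-1,0.02,0,0,0,-1,0.01,0,0,0,-1,0,0,0,0]}}

```text
t: 7.2
eef_pos: [597.2, -25.9, 205.2]
ee_rot: [2.945, 1.567, -3.118]
force: [-0.4, -0.1, -1.1]
finger_gap: 30.9
```

```bash
cat > z.py <<'E'
import sys
from h import *
plan([598.3,-28,163],0.22)
im=manip.grab_frame("scene")[:,:,::-1].copy()
x0,y0=205,105
cv2.imwrite(sys.argv[1],cv2.resize(im[y0:y0+95,x0:x0+75],None,fx=6,fy=6,interpolation=cv2.INTER_CUBIC))
E
python3 z.py pics/z7.png
```

```text
t 7.2 tcp [597.2 -25.9 205.2] F [-0.4 -0.1 -1.1] gap 30.9
zyaw 0.2201 twist 0.0 shift(tool m) [ 0.0422 -0.0023  0.0008]
q [-0.47  0.38  0.58  1.71 -0.22  1.13  0.39]
```

View pics/z7.png

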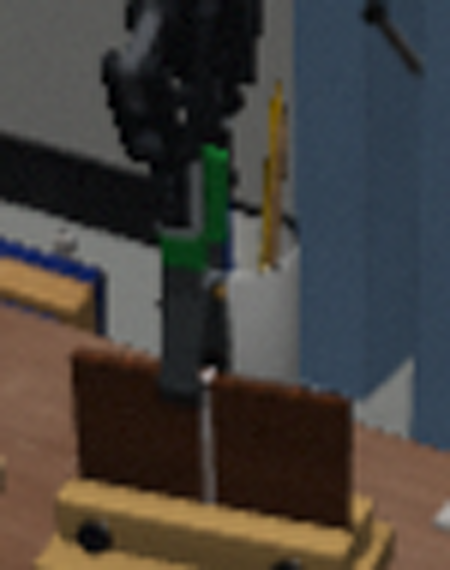

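Call:
{"api": "servo_tool", "payload": {"motion": [-1,0,-0.003,0.001,0,-1,0.01,0,0,0,-1,0.01,0,0,0,-1,0,0,0,0,-1,0,0,0,0]}}

```text
t: 7.75
eef_pos: [600.1, -28.7, 186.8]
ee_rot: [2.883, 1.57, 3.104]
force: [-1.4, -0.7, -1.0]
finger_gap: 31.3
```

```bash
python3 z.py pics/z8.png
```

```text
t 7.75 tcp [600.1 -28.7 186.8] F [-1.4 -0.7 -1. ] gap 31.3
zyaw 0.2203 twist 0.02 shift(tool m) [ 0.0238  0.001  -0.0016]
q [-0.46  0.4   0.57  1.72 -0.24  1.09  0.41]
```

View pics/z8.png

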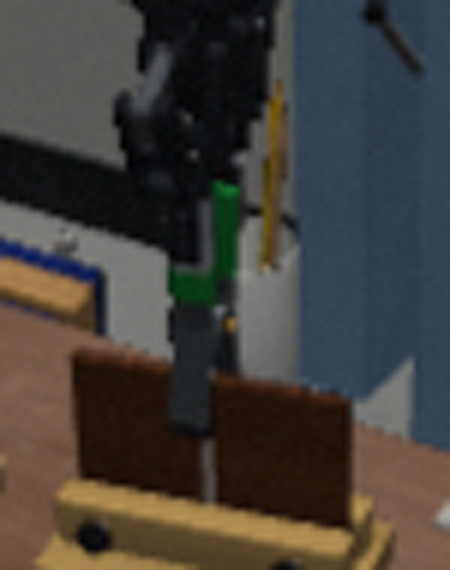

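```bash
python3 - <<'E'
from h import *
xa=np.array([np.cos(.22),np.sin(.22),0]);ya=np.array([-np.sin(.22),np.cos(.22),0])
q=lambda X:((proj("scene",X)-[205,105]+.5)*6-.5)
L=np.array([598.3,-28,120.5])
print("line top",q(L),"line low near face", q(L-4.5*xa-[0,0,45]))
piv=L.copy();piv[2]=186.8-34
for x,z in((-26,-54),(-24,-54),(-16,30),(26,-54)): print(x,z,q(piv+x*xa+[0,0,z]))
print("per mm y",q(L+ya)-q(L),"per mm x",q(L+xa)-q(L),"z",q(L+[0,0,1])-q(L))
im=manip.grab_frame("scene")[:,:,::-1]
cv2.imwrite("pics/z9.png",cv2.resize(im[145:195,222:257],None,fx=14,fy=12,interpolation=cv2.INTER_CUBIC)[:600])
E
```

```text
line top [207.61969702 373.75543271] line low near face [207.34490975 457.81126664]
-26 -54 [188.91440472 441.34492896]
-24 -54 [190.49787366 439.07793082]
-16 30 [189.96176571 274.02022879]
26 -54 [228.63561002 384.47744232]
per mm y [-1.97966789 -0.36399549] per mm x [ 0.7736544  -1.07801016] z [-0.0712184  -1.80317503]
```

View pics/z9.png

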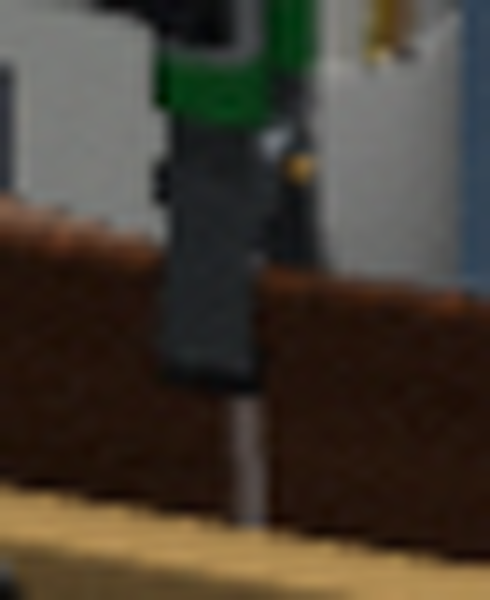

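Call:
{"api": "servo_tool", "payload": {"motion": [-1,0.006,0,-0.001,0,-1,0.006,0,0,0,-1,0.002,0,0,0,-1,0,0,0,0,-1,0,0,0,0]}}

```text
t: 8.35
eef_pos: [599.5, -29.0, 173.2]
ee_rot: [0.369, 1.571, 0.589]
force: [0.2, 0.2, -0.9]
finger_gap: 31.4
```

```bash
python3 -c "
from h import *
plan([598.3,-28,163],.22)"
```

```text
t 8.35 tcp [599.5 -29.  173.2] F [ 0.2  0.2 -0.9] gap 31.4
zyaw 0.2202 twist 0.01 shift(tool m) [ 0.0102  0.0013 -0.0009]
q [-0.46  0.41  0.57  1.74 -0.25  1.06  0.41]
```

Call:
{"api": "servo_tool", "payload": {"motion": [-1,0.002,0,0,0,-1,0.002,0,0,0,-1,0,0,0,0,-1,0,0,0,0]}}

```text
t: 8.75
eef_pos: [599.4, -29.0, 169.3]
ee_rot: [1.859, 1.571, 2.08]
force: [0.2, -1.0, -0.3]
finger_gap: 30.8
```

Call:
{"api": "servo_tool", "payload": {"motion": [-1,0.001,0,0,0,-1,0.001,0,0,0,-1,0,0,0,0,-1,0,0,0,0]}}

```text
t: 9.15
eef_pos: [599.4, -29.0, 167.2]
ee_rot: [1.58, 1.571, 1.8]
force: [-0.4, 0.1, -1.2]
finger_gap: 31.3
```

Call:
{"api": "servo_tool", "payload": {"motion": [-1,0.001,0,0,0,-1,0,0,0,0,-1,0,0,0,0]}}

```text
t: 9.45
eef_pos: [599.6, -29.0, 166.6]
ee_rot: [0.201, 1.57, 0.421]
force: [-0.2, -0.3, 1.9]
finger_gap: 31.3
```

Call:
{"api": "servo_tool", "payload": {"motion": [-1,0.001,0,0,0,-1,0,0,0,0,-1,0,0,0,0]}}

```text
t: 9.75
eef_pos: [599.6, -29.1, 166.4]
ee_rot: [0.607, 1.57, 0.827]
force: [-2.6, 1.4, 6.7]
finger_gap: 31.5
```

Call:
{"api": "servo_tool", "payload": {"motion": [-1,0.001,0,0,0,-1,0,0,0,0,-1,0,0,0,0]}}

```text
t: 10.05
eef_pos: [599.6, -29.1, 166.3]
ee_rot: [0.791, 1.57, 1.011]
force: [-3.5, 0.3, 10.3]
finger_gap: 31.1
```

Call:
{"api": "servo_tool", "payload": {"motion": [-1,-0.001,0,0,0,-1,-0.0003,0,0,0,-1,0,0,0,0,-1,0,0,0,0]}}

```text
t: 10.45
eef_pos: [599.6, -29.1, 166.4]
ee_rot: [0.464, 1.57, 0.684]
force: [-2.4, 1.1, 6.5]
finger_gap: 31.0
```

```bash
python3 - <<'E'
from h import *
plan([598.3,-28,166.5],.22)
im=manip.grab_frame("scene")[:,:,::-1]; cv2.imwrite("pics/z10.png",cv2.resize(im[105:200,205:280],None,fx=6,fy=6,interpolation=cv2.INTER_CUBIC))
t=manip.grab_frame("top")[:,:,::-1];cv2.imwrite("pics/top10.png",cv2.resize(t[120:220,160:280],None,fx=5,fy=5,interpolation=cv2.INTER_CUBIC))
xa=np.array([np.cos(.22),np.sin(.22),0])
q=lambda X:((proj("scene",X)-[205,105]+.5)*6-.5)
L=np.array([598.3,-28,129.5])
print(q(L-26*xa-[0,0,54]),q(L-16*xa+[0,0,30]))
print(manip.observe()["force"],manip.observe()["finger_gap"])
E
```

```text
t 10.45 tcp [599.6 -29.1 166.4] F [-2.4  1.1  6.5] gap 31.0
zyaw 0.2201 twist 0.01 shift(tool m) [-0.0001  0.0013 -0.001 ]
q [-0.45  0.42  0.56  1.75 -0.25  1.05  0.42]
[190.80968812 482.1484077 ] [191.92284829 318.86721603]
[-1.61408441  0.49766591  6.71622384] 31.090583133068794
```

View pics/z10.png

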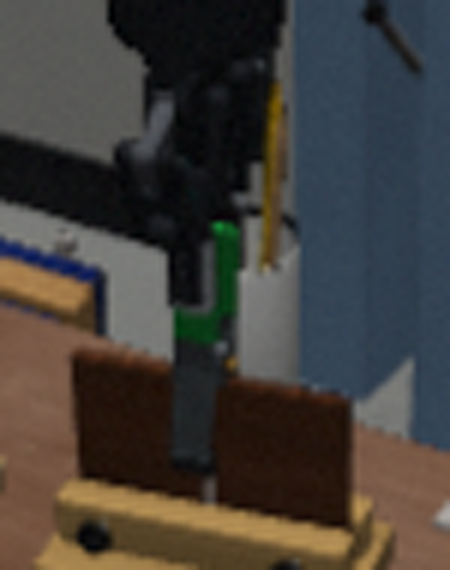

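View pics/top10.png

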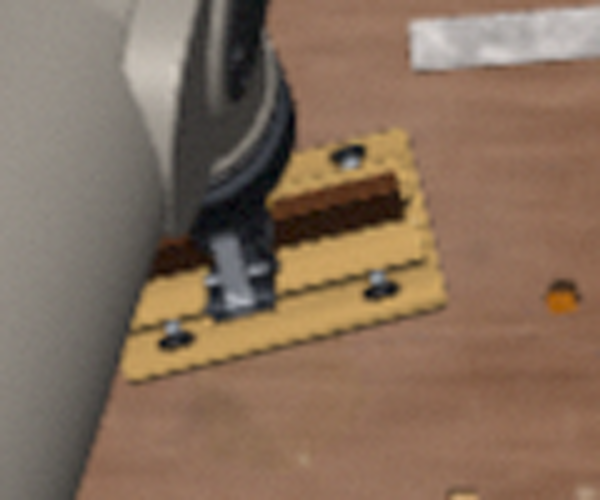

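```bash
python3 - <<'E'
from h import *
xa=np.array([np.cos(.18),np.sin(.18),0]);q=lambda X:((proj("scene",X)-[265,190]+.5)*7-.5)
L=np.array([500.5,-299.5,89])
for x in(-15,-12): print(x,q(L+x*xa-[0,0,56]))
print(q(L-28*xa+[0,0,63]),"obs (325,184)")
im=manip.grab_frame("scene")[:,:,::-1]; b=cv2.resize(im[140:190,222:262],None,fx=12,fy=12,interpolation=cv2.INTER_CUBIC)
cv2.imwrite("pics/z11.png",cv2.convertScaleAbs(b,alpha=2.2))
E
```

```text
-15 [303.50962537 421.18452204]
-12 [305.76599345 415.44656811]
[321.96706007 180.53689525] obs (325,184)
```

View pics/z11.png

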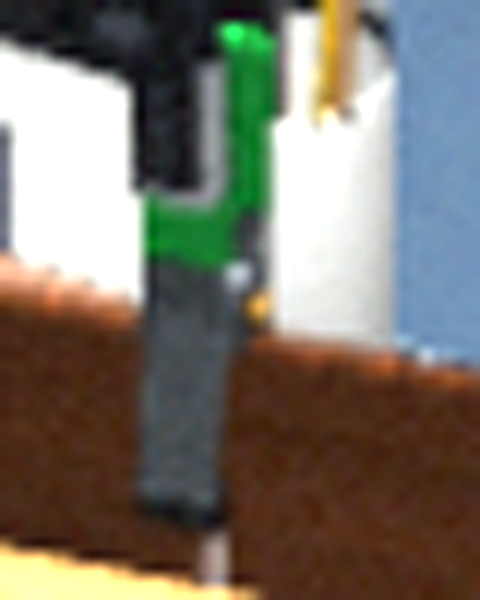

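Call:
{"api": "servo_tool", "payload": {"motion": [-1,-0.003,0,0,0,-1,0,0.001,-0.002,0,-1,0,0,0,0,-1,0.0015,0,0,0,-1,0,0,0,0,-1,0,0,0,0]}}

```text
t: 11.2
eef_pos: [597.1, -28.5, 166.8]
ee_rot: [2.868, 1.57, 3.088]
force: [0.6, -0.4, -0.9]
finger_gap: 31.4
```

Call:
{"api": "servo_tool", "payload": {"motion": [-1,0.001,0,0,0,-1,0,0,0,0,-1,0,0,0,0]}}

```text
t: 11.5
eef_pos: [597.2, -28.5, 166.5]
ee_rot: [1.123, 1.57, 1.343]
force: [-2.1, 0.8, 4.3]
finger_gap: 31.1
```

Call:
{"api": "servo_tool", "payload": {"motion": [-1,0,0,0,0,-1,0,0,0,0,-1,0,0,0,0,-1,0,0,0,0,-1,0,0,0,0]}}

```text
t: 12.0
eef_pos: [597.3, -28.5, 166.5]
ee_rot: [0.744, 1.571, 0.964]
force: [-2.8, 0.4, 5.6]
finger_gap: 31.5
```

```bash
python3 - <<'E'
from h import *
plan([598.3,-28,166.5],.22)
im=manip.grab_frame("scene")[:,:,::-1]; b=cv2.resize(im[140:190,222:262],None,fx=12,fy=12,interpolation=cv2.INTER_CUBIC)
cv2.imwrite("pics/z12.png",cv2.convertScaleAbs(b,alpha=2.2))
cv2.imwrite("pics/full12.png",cv2.resize(im,(800,600)))
E
```

```text
t 12.0 tcp [597.3 -28.5 166.5] F [-2.8  0.4  5.6] gap 31.5
zyaw 0.2201 twist 0.01 shift(tool m) [-0.      0.0003  0.0011]
q [-0.46  0.41  0.57  1.75 -0.25  1.05  0.42]
```

View pics/z12.png

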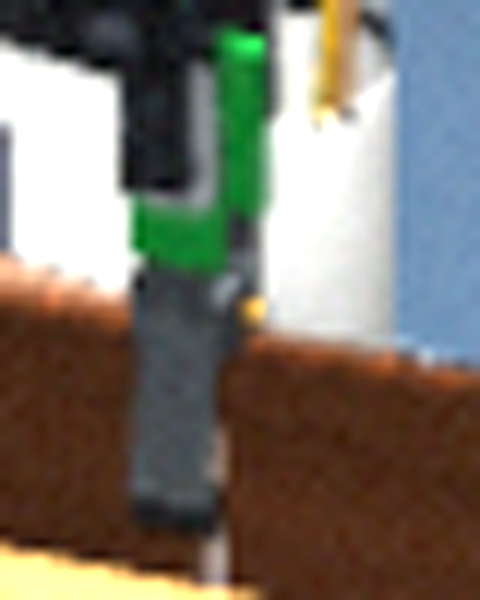

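View pics/full12.png

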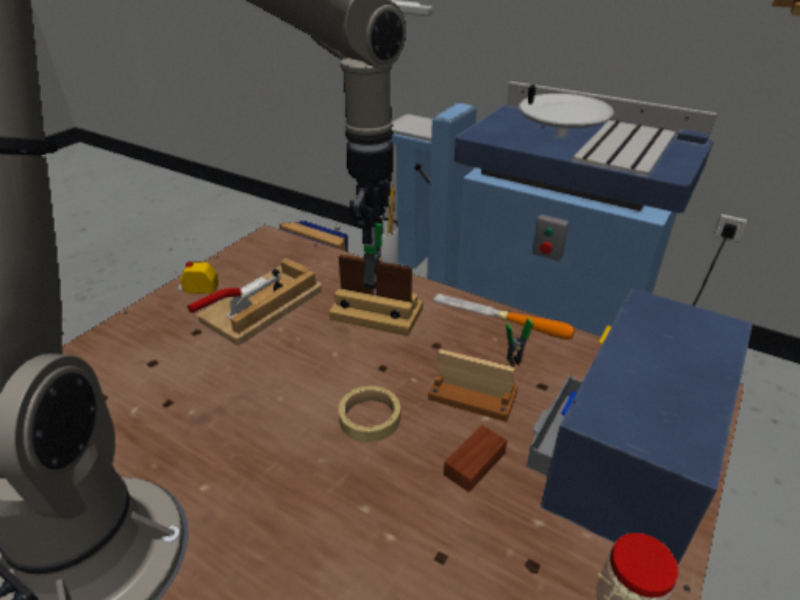

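Call:
{"api": "servo_tool", "payload": {"motion": [-1,-0.0004,0,0,0,-1,0,0,0,0,-1,0,0,0,0,-1,0,0,0,0]}}

```text
t: 12.45
eef_pos: [597.3, -28.5, 166.5]
ee_rot: [0.321, 1.571, 0.541]
force: [-1.6, -0.1, 4.3]
finger_gap: 31.1
```

```bash
python3 -c "
from bench import manip
print(manip.observe()['force'],manip.observe()['finger_gap']);print(manip.sign_off())"
```

```text
[-1.61805235 -0.11554008  4.27488079] 31.07673944594804
the job is handed in; nothing more can be done
None
```

I squeezed the larger green-handled clamp fully open, lifted it off the rack and lowered it over the board at the white line until I felt the throat rest on the edge. I handed in at about 12.5 s, still holding it there.

**Last readings**
- The finger opening was 31.1 mm, so the handles are at their stop. The grip is 32 N.
- The clamp presses down with about 4–5 N (4.3 N on the sensor).
- Contact came at a tool height of 166.5 mm. That fits a board edge at 120.5 mm if the clamp sits in the grip as it did on the rack.

**Position:** by the arm's readings the tool is within about 1 mm of the line and of the board's mid-plane. After the first contact I lifted about 3 mm, moved about 2 mm sideways to centre it better, and set it down again.

**Checks that disagreed or were incomplete**
- The near jaw's lower end showed 1–2.5 pixels higher in the picture than my model predicted. The same happened on the rack, so I put it down mostly to the model.
- The far jaw is hidden behind the board in both cameras. I inferred its clearance from the opening and the centring and could not see it directly.

The tape roll, offcut and pencil tin look undisturbed in the last picture.

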